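# Bedside lantern off its charger

## Task

Get the lantern ready beside the cot for a power cut: first clear the grey pill bottle off the round cork mat and stand it upright in the blue tray, then lift the orange lantern clear of its charging dock and stand it wholly on the cork mat. Keep both upright, set them down rather than dropping them, and leave everything else where it is.

Things in the scene. Friction and masses are not known exactly. Their poses are not given: they have to be found in the camera images.
- lantern: Loose orange and white lantern, 0.35-0.7 kg. Origin: centre of underside, z up. Base 90 mm in diameter, cap 84 mm, cap top 124 mm up. Rigid black arch handle above: a straight level bar along y, centred on the axis, bar centre 165 mm up, 12 mm thick along x, 14 mm high, 92 mm long, with an upright at each end (72 mm free between; 34 mm free below the bar).
- dock: White charging dock with a grey round rim, fixed. Origin at the centre of its underside, z up. Block 140 x 140 x 45 mm; the lantern stands on its top, 45 mm up, inside a round rim of 100 mm inner and 116 mm outer diameter whose top is 57 mm up, so the lantern must rise 12 mm to be free. Nothing latches it.
- mat: Round flat cork mat, fixed, 160 mm in diameter and 5 mm thick. Origin at the centre of its underside, z up. The lantern is to stand here; the pill bottle stands on it at the start.
- pill_bottle: Loose grey plastic pill bottle with a white cap, a round upright jar 54 mm in diameter and 95 mm high, 0.08 to 0.17 kg. Origin at the centre of its underside, z along its axis. Starts standing on the cork mat within 30 mm of the mat's centre.
- tray: Shallow open blue plastic tray, fixed, 180 mm along its x, 150 mm along its y, 30 mm high, walls and floor 5 mm thick, empty. Origin at the centre of its underside, z up.
- hair_clip: Loose purple hair clip lying flat, 80 x 22 mm, 18 mm high, among the task's things. Origin at the centre of its underside. Leave alone.
- comb: Loose black comb lying flat, 150 x 30 mm, 6 mm thick, among the task's things. Origin at the centre of its underside. Leave alone.
- katoris: Two stacked small steel bowls (one piece), 94 mm in diameter, 54 mm high, behind the task's things. Origin at the centre of the underside. Leave alone.
- spoon_cup: Green plastic cup, 74 mm in diameter, 90 mm high, with a steel spoon standing in it to 165 mm (one piece), behind the task's things. Origin at the centre of the underside. Leave alone.
- tumbler: Steel drinking tumbler, 72 mm in diameter, 95 mm high, behind the task's things. Origin at the centre of the underside. Leave alone.

How it is judged:
By the outcome, as a careful person would: the job done as asked, in the order asked, and still so for the second after the job is handed in, with the robot touching nothing.
It also fails if it takes over 69 s, if anything falls off the work surface, if the arm or the gripper's body presses on something with over 40 N, if the wrist force passes 120 N, or if a joint passes its speed limit or range.

## Robot

A 6-joint arm with a two-finger parallel gripper is mounted at the origin on the work surface. World frame = base frame: x ahead of the robot, y to its left, z up, the work surface at z = 0. Lengths are in m, angles in rad, forces in N, time in s.
With the tool pointing down it reaches from about 0.425 to 1.125 m from the base axis. Payload 14.9 kg.
Tool frame: the origin (TCP) lies at the very end of the fingers, on their centre line; the grasp point (between the pads) lies 19 mm behind it; z points along the fingers, y is the line along which they close (so a half turn about z gives the same grasp; the last joint's range is limited). The gripper opens to 91 mm and grips with 3 to 60 N. Pads are 32 mm wide; open, the fingers measure 118 mm over their backs; the gripper's body (76 mm by 178 mm) begins 60 mm behind the grasp point.
Start: joints at [1.224, 0.379, 1.734, -0, 1.028, -0.033], TCP at [0.216, 0.666, 0.214] pointing down, gripper open.
Joint ranges: [-2.77, 2.77], [-0.74, 2.19], [0, 2.66], [-1.06, 4.2], [0.31, 2.87], [-3.08, 3.08]. Speed limits (rad/s): [1.89, 1.89, 2.39, 3.14, 3.14, 3.14].

## Interface

Orientations are given as a rotation vector (axis times angle).
In Python, from workcell import env, capture, get_calibration, job gives the robot as it stands. Calls block until the motion is done:
- env.reach(position, orientation): joint-space move of the TCP to a pose.
- env.line_to(position, ori=None, velocity=0.15, force_limit=None): straight line of the TCP; ori=None keeps the orientation; velocity is the mean speed in m/s. With force_limit (N) it stops when the force on the tool has changed by that much, and returns True; else False.
- env.movej(angles): joint-space move.
- env.gripper_to(opening, force=None): opening from 0.0 (shut) to 1.0 (fully open); force is the grip in N (None keeps the last); returns when the fingers have stopped.
- env.sleep(seconds).
- env.ik(position, orientation): joint angles nearest the present ones, or None.
- env.observe(): the state.
- capture(name): name is "side" or "top" or "wrist"; returns the picture (384x512x3 uint8, blue, green, red); there is no depth.
- get_calibration(name): a dict with "fx", "fy", "cx", "cy" (pixels), "R" (3x3) and "t" (3): a world point X has camera coordinates R X + t; the wrist camera has in their place "mount" (4x4, takes a point from camera to tool coordinates, whose origin is the TCP and whose axes are the flange's). Camera axes: x right, y down, z forward; pixel columns grow to the right and rows downward; lengths in m; the calibration is good to about 2 mm. A picture is of the moment at which its call begins: read the wrist's pose just before it. get_calibration takes no time and is no camera call.
A pose or a line that the arm cannot do raises env.MotionError and nothing moves.
- job.hand_in(): hands the job in; it is judged then, once.
The state is a dict: "time": time; "q": joint angles; "qd": joint speeds; "joint_efforts": joint torques, N m; "eef_pos": TCP position; "eef_rot": TCP orientation; "wrist_force": force on the tool from outside, world axes, zero at the start; "moment": the same for the moment, N m; "finger_gap": opening from 0.0 (shut) to 1.0 (fully open); "gripper_force": force on a finger pad.
Only numpy, scipy, OpenCV 4.12 (cv2) and the standard library are available. Lean on these libraries where they do the work, as an engineer would, in place of code of your own. Each camera call takes 0.05 s, during which the arm holds its last target. There are 200 camera calls.

## Working session

There is one attempt and no reset: what is moved stays moved. The work goes in short steps, each a Python script; the robot and the scene stay as the last script left them, time stands still between calls to the robot, and variables do not carry over. Pictures are saved under pics/ and viewed, at most 10 in all, crops included, and the job is handed in when it is done.

```bash
mkdir -p pics; ls; python3 - <<'E'
from workcell import env,capture,get_calibration
import cv2,numpy as np
for n in("top","side"):
    cv2.imwrite(f"pics/{n}0.png",capture(n)); c=get_calibration(n); print(n,c["fx"],c["cx"],c["cy"],np.round(-np.array(c["R"]).T@c["t"],3),np.round(c["R"],3).tolist())
print(get_calibration("wrist"));o=env.observe();print(o["eef_pos"],o["eef_rot"],o["time"])
E
```

```text
pics
top 463.1969863541593 256.8918007235054 197.55343015265962 [0.292 0.006 1.359] [[0.021, -1.0, 0.013], [-0.98, -0.023, -0.198], [0.198, -0.008, -0.98]]
side 442.75745414828015 258.28339513967387 192.50809862600477 [0.51  0.802 0.911] [[-0.998, -0.059, -0.01], [-0.037, 0.725, -0.688], [0.048, -0.686, -0.726]]
{'fx': 306.9725946904911, 'fy': 306.9725946904911, 'cx': 255.58817293931008, 'cy': 193.52817420127664, 'mount': array([[ 6.07346477e-04, -9.69216700e-01, -2.46208490e-01,
         6.87459603e-02],
       [ 9.99999768e-01,  6.64210420e-04, -1.47913237e-04,
        -1.65935790e-05],
       [ 3.06894224e-04, -2.46208343e-01,  9.69216879e-01,
        -1.70452352e-01],
       [ 0.00000000e+00,  0.00000000e+00,  0.00000000e+00,
         1.00000000e+00]])}
[0.21595273 0.66550693 0.21339546] [-4.90810870e-01 -3.10283178e+00  1.39593750e-03] 0.1
```

View pics/top0.png

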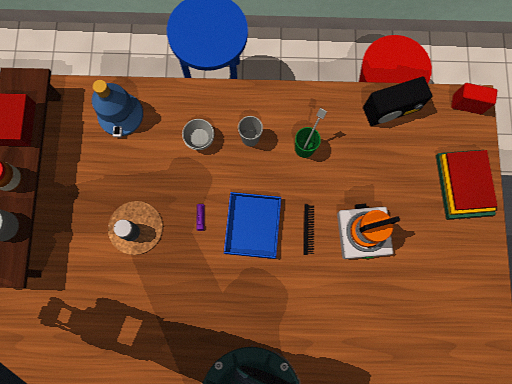

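View pics/side0.png

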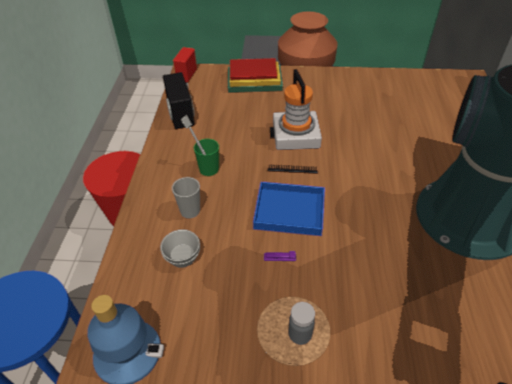

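Top view: mat (135,228), bottle cap (123,228), tray (254,225), dock (367,233), lantern handle about (378,227). Side view: mat (294,330), bottle cap (303,312), lantern about (298,105). Next I'll measure these by colour.

```bash
cat > h.py <<'E'
import cv2,numpy as np
from workcell import env,capture,get_calibration,job
from scipy.spatial.transform import Rotation as Ro
def ray(n,uv,c=None):
    c=c or get_calibration(n); R=np.array(c["R"])
    d=np.array([(uv[0]-c["cx"])/c["fx"],(uv[1]-c["cy"])/c["fy"],1])
    return -R.T@c["t"],R.T@d
def plane(n,uv,z):
    o,d=ray(n,uv); return o+d*(z-o[2])/d[2]
def pts(mask,n,z): # mask's largest contour projected on plane, mm
    m=max(cv2.findContours(mask,cv2.RETR_EXTERNAL,cv2.CHAIN_APPROX_NONE)[0],key=cv2.contourArea)
    return np.array([plane(n,p+0.0,z)[:2]*1000 for p in m[:,0]],np.float32)
def mask(im,lo,hi,roi):
    m=cv2.inRange(cv2.cvtColor(im,cv2.COLOR_BGR2HSV),lo,hi); r=np.zeros_like(m);x0,y0,x1,y1=roi
    r[y0:y1,x0:x1]=m[y0:y1,x0:x1]; return r
def down(th): # tool down, closing line (tool y) along world angle th
    y=np.array([np.cos(th),np.sin(th),0]);z=np.array([0,0,-1.]);return Ro.from_matrix(np.c_[np.cross(y,z),y,z]).as_rotvec()
E
cat > m.py <<'E'
from h import *
T=cv2.imread("pics/top0.png");S=cv2.imread("pics/side0.png")
for n,im,rois in(("top",T,dict(tray=(215,180,295,270),cap=(108,214,140,242),lan=(335,195,405,262),mat=(100,195,170,262))),("side",S,dict(tray=(245,175,335,240),cap=(285,295,322,325),lan=(265,60,330,150),mat=(250,290,340,370)))):
    p=pts(mask(im,(100,120,60),(125,255,255),rois["tray"]),n,.03);r=cv2.minAreaRect(p);print(n,"tray",np.round(r[0]),np.round(r[1]),r[2])
    p=pts(mask(im,(0,0,150),(180,50,255),rois["cap"]),n,.1);print(" cap",np.round(cv2.minEnclosingCircle(p),0) if 0 else cv2.minEnclosingCircle(p))
    x=rois["mat"];hsv=cv2.cvtColor(im,cv2.COLOR_BGR2HSV);print(" cork hsv",hsv[x[1]+15 if n=="top" else 345,x[0]+45 if n=="top" else 275],"wood",hsv[x[1]+2,x[0]+2])
    p=pts(mask(im,(3,170,150),(18,255,255),rois["lan"]),n,.169);print(" lanternOrange",cv2.minEnclosingCircle(p))
    p=pts(mask(im,(0,0,0),(180,255,50),rois["lan"]),n,.217);print(" handle",cv2.minAreaRect(p))
cv2.imwrite("pics/c.png",np.hstack([cv2.resize(T[195:265,100:170],(400,400),interpolation=0),cv2.resize(T[190:265,335:410],(400,400),interpolation=0)]))
E
python3 m.py
```

```text
top tray [481.   6.] [150. 181.] 85.7819595336914
 cap ((454.49420166015625, 360.9818420410156), 23.420536041259766)
 cork hsv [ 13 157 159] wood [ 11 187 123]
 lanternOrange ((461.0636291503906, -310.4045104980469), 61.087501525878906)
 handle ((463.1159973144531, -310.3623046875), (14.085810661315918, 105.35301971435547), 16.82912254333496)
side tray [482.  17.] [168. 176.] 85.57994842529297
 cap ((454.7467346191406, 360.66302490234375), 23.7703914642334)
 cork hsv [ 14 118 168] wood [ 12 150 117]
 lanternOrange ((478.0135803222656, -309.9110107421875), 44.2924919128418)
 handle ((464.81854248046875, -273.80242919921875), (24.858448028564453, 160.2303466796875), 13.486906051635742)
```

View pics/c.png

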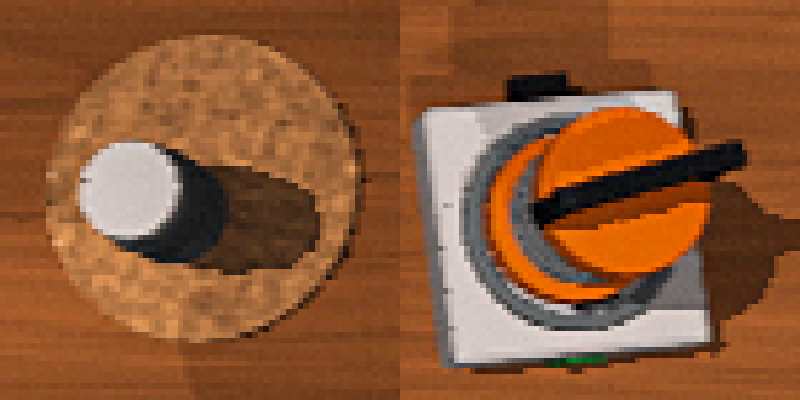

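Crop: the mat is a clean circle centred about px (135.4,228.1). The lantern's orange cap is centred about (376.6,226), with the handle bar tilted about 17° and its near upright showing at the left end. I'll fit the mat, check the cap, then move the bottle.

```bash
cat > m2.py <<'E'
from h import *
T=cv2.imread("pics/top0.png");S=cv2.imread("pics/side0.png")
hsv=lambda im:cv2.cvtColor(im,cv2.COLOR_BGR2HSV)
for n,im,roi,lo in(("top",T,(100,195,170,262),(8,60,130)),("side",S,(250,290,340,370),(8,50,140))):
    m=mask(im,lo,(25,172 if n=="top" else 140,255),roi);m=cv2.morphologyEx(m,cv2.MORPH_CLOSE,np.ones((5,5)));m=cv2.morphologyEx(m,cv2.MORPH_OPEN,np.ones((7,7)))
    h=cv2.convexHull(pts(m,n,.005));print(n,"mat",cv2.minEnclosingCircle(h),cv2.fitEllipse(h))
    rim=plane
print("mat hand",plane("top",(135.4,228.1),.005),"cap",plane("top",(376.6,226),.169))
print("rim",plane("top",(335+550/5.333-75+0,190+220/5.333),.057))
for p,th in(((.4545,.361,.046),1.2),((.481,.01,.06),0),((.465,-.317,.2),.29)):
    print(env.ik(p,down(th)),env.ik(p,down(th+np.pi)))
E
python3 m2.py
```

```text
top mat ((484.447021484375, 345.41302490234375), 76.46588897705078) ((491.6937561035156, 345.0484313964844), (108.75250244140625, 145.7138671875), 166.93409729003906)
side mat ((468.282470703125, 349.90045166015625), 80.4493408203125) ((468.2030029296875, 350.10662841796875), (157.57833862304688, 159.46995544433594), 52.62746810913086)
mat hand [0.46622965 0.34856163 0.005     ] cap [ 0.4646989  -0.31670057  0.169     ]
rim [ 0.46503579 -0.30833167  0.057     ]
[ 0.63108914  0.44783724  2.02598499  0.          0.66777042 -0.56891086] [ 6.31089139e-01  4.47837243e-01  2.02598499e+00 -4.44089210e-16
  6.67770420e-01  2.57268179e+00]
[-2.76622091e-02  3.00687703e-01  2.22049278e+00 -4.44089210e-16
  6.20412170e-01 -2.76622091e-02] None
[-6.39766090e-01  1.82864402e-01  2.02164275e+00 -4.44089210e-16
  9.37085506e-01 -9.29766090e-01] [-6.39766090e-01  1.82864402e-01  2.02164275e+00 -4.44089210e-16
  9.37085506e-01  2.21182656e+00]
```

```bash
cat > a.py <<'E'
from h import *
a=np.array
B=a([.4545,.361]);t=.5
env.reach([*B,.2],down(t)); print(env.line_to([*B,.046],velocity=.12,force_limit=8))
env.gripper_to(0.0,15); o=env.observe();print(o["time"],o["finger_gap"],o["gripper_force"],o["eef_pos"])
env.line_to([*B,.17]);env.sleep(.1);o=env.observe();print(o["finger_gap"],o["wrist_force"])
env.reach([.481,.008,.17],down(0))
env.line_to([.481,.008,.075],velocity=.15)
print(env.line_to([.481,.008,.042],velocity=.03,force_limit=3));o=env.observe();print(o["eef_pos"],o["wrist_force"])
env.gripper_to(.8);env.line_to([.481,.008,.2],velocity=.15)
env.reach([.40,-.317+.0,.32],down(.294))
cv2.imwrite("pics/top1.png",capture("top"));o=env.observe();cv2.imwrite("pics/wr1.png",capture("wrist"))
np.savez("w1.npz",p=o["eef_pos"],r=o["eef_rot"]);print(o["time"])
E
python3 a.py
```

```text
False
3.6417 0.5897255622971141 15.000151915010065 [0.45456681 0.36103827 0.04606531]
0.5874158669820765 [-0.22082068 -0.03420187 -0.83007234]
True
[0.48077337 0.008009   0.04568226] [ 0.17204141  0.60680571 -0.0266843 ]
10.7833
```

View pics/wr1.png

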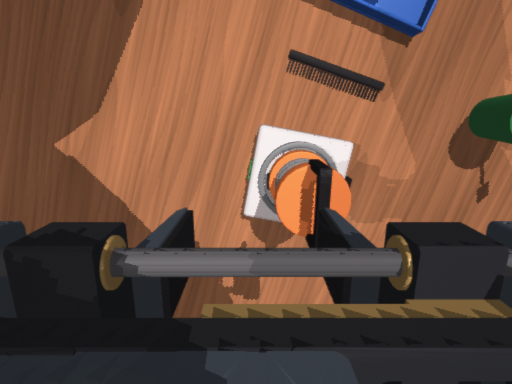

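View pics/top1.png

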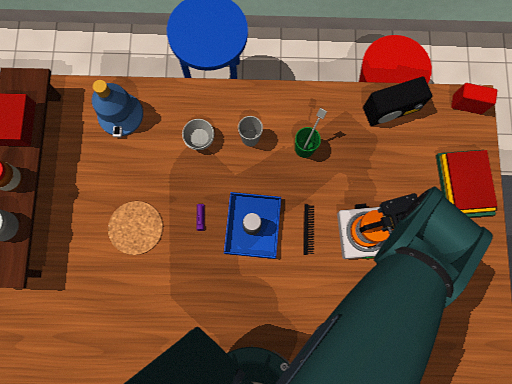

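Top view: the bottle stands in the tray (252,222), and the mat is clear (135,228). Wrist view: the bar runs vertically at col ≈322, rows 165–240, so the closing line is correctly across it. Next I'll check its position from this view and refit the mat.

```bash
python3 - <<'E'
from h import *
T=cv2.imread("pics/top1.png")
m=mask(T,(8,60,130),(25,172,255),(100,195,170,262));m=cv2.morphologyEx(m,cv2.MORPH_OPEN,np.ones((3,3)));m=cv2.morphologyEx(m,cv2.MORPH_CLOSE,np.ones((7,7)))
p=pts(m,"top",.005);print("mat",cv2.minEnclosingCircle(p),cv2.fitEllipse(p))
c=get_calibration("wrist");w=np.load("w1.npz");M=np.eye(4);M[:3,:3]=Ro.from_rotvec(w["r"]).as_matrix();M[:3,3]=w["p"];M=M@c["mount"]
W=cv2.imread("pics/wr1.png");g=W.max(2)
for v in(175,190,205,220): 
    s=np.where(g[v,300:345]<60)[0]+300
    o=M[:3,3]
    def P(u): d=M[:3,:3]@[(u-c["cx"])/c["fx"],(v-c["cy"])/c["fy"],1];return (o+d*(.217-o[2])/d[2])[:2]*1000
    k=np.array([np.cos(.294),np.sin(.294)]);L=np.array([465,-317])
    print(v,s.min(),s.max(),[(round((P(u)-L)@k,1),P(u).round()) for u in(s.min()-.5,s.max()+.5)])
E
```

```text
mat ((468.7290954589844, 350.352294921875), 79.99424743652344) ((468.970458984375, 350.5692443847656), (156.38320922851562, 156.6022491455078), 23.73744010925293)
175 317 330 [(np.float64(-6.5), array([ 448., -284.])), (np.float64(6.1), array([ 460., -280.]))]
190 317 329 [(np.float64(-5.8), array([ 453., -297.])), (np.float64(6.1), array([ 464., -294.]))]
205 316 328 [(np.float64(-6.0), array([ 457., -311.])), (np.float64(6.0), array([ 468., -307.]))]
220 315 334 [(np.float64(-6.2), array([ 461., -325.])), (np.float64(12.5), array([ 479., -319.]))]
```

The bar is 12 mm wide and centred within 0.5 mm. Grasping the lantern now.

```bash
cat > b.py <<'E'
from h import *
L=[.465,-.317];G=[.4687,.3504]
s=lambda k:(lambda o:print(k,round(o["time"],2),o["eef_pos"].round(4),"gap",round(o["finger_gap"],3),"F",np.round(o["wrist_force"],2),"M",np.round(o["moment"],2)))(env.observe())
env.reach([*L,.3],down(.294));env.gripper_to(1.0)
print(env.line_to([*L,.191],velocity=.08,force_limit=6));s("down")
env.gripper_to(0,35);s("grip")
env.line_to([*L,.23],velocity=.06);env.sleep(.2);s("lift")
env.line_to([*L,.335],velocity=.12)
env.line_to([*G,.335],velocity=.16);env.sleep(.5);s("over")
cv2.imwrite("pics/side2.png",capture("side"))
E
python3 b.py
```

```text
False
down 13.21 [ 0.4652 -0.3171  0.1915] gap 0.999 F [-0.26 -1.2   0.64] M [-0.03 -0.    0.01]
grip 14.39 [ 0.465  -0.3169  0.1909] gap 0.126 F [ 0.45  0.3  -0.73] M [-0.09 -0.05  0.05]
lift 15.39 [ 0.4649 -0.3169  0.2296] gap 0.13 F [-0.08  0.55 -3.5 ] M [-0.06  0.01  0.06]
over 21.24 [0.4687 0.3504 0.335 ] gap 0.13 F [ 0.75  0.23 -4.64] M [-0.09 -0.02  0.  ]
```

View pics/side2.png

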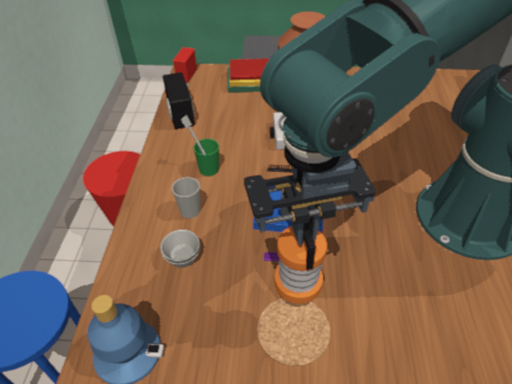

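Side view: the lantern hangs upright from the handle (cap about (301,248), base about (299,288)) above the clear mat. I'll set it down, release and check.

```bash
cat > c.py <<'E'
from h import *
G=[.4687,.3504]
s=lambda k:(lambda o:print(k,round(o["time"],2),o["eef_pos"].round(4),"gap",round(o["finger_gap"],3),"F",np.round(o["wrist_force"],2)))(env.observe())
env.line_to([*G,.175],velocity=.1);env.sleep(.2);s("pre")
print(env.line_to([*G,.144],velocity=.02,force_limit=3));s("touch")
env.gripper_to(1.0);env.sleep(.2);s("open")
env.line_to([*G,.32],velocity=.1)
env.reach([.40,.0,.4],down(0));env.sleep(.3);s("end")
cv2.imwrite("pics/f.png",np.hstack([cv2.resize(capture(n),(400,300)) for n in("top","side")]))
S=capture("top");cv2.imwrite("pics/top3.png",S)
p=pts(mask(S,(3,185,150),(18,255,255),(90,180,180,265)),"top",.129);print(cv2.minEnclosingCircle(p))
E
python3 c.py
```

```text
pre 23.24 [0.4688 0.3505 0.1753] gap 0.129 F [ 0.08  0.6  -3.38]
True
touch 24.35 [0.4689 0.3505 0.1508] gap 0.13 F [2.29 1.16 4.56]
open 25.8 [0.468  0.3499 0.1501] gap 1.0 F [-0.01  0.37  0.78]
end 29.32 [4.002e-01 4.000e-04 3.998e-01] gap 1.0 F [-0.51  0.52 -0.27]
((399.70684814453125, 339.1321716308594), 101.11479187011719)
```

View pics/f.png

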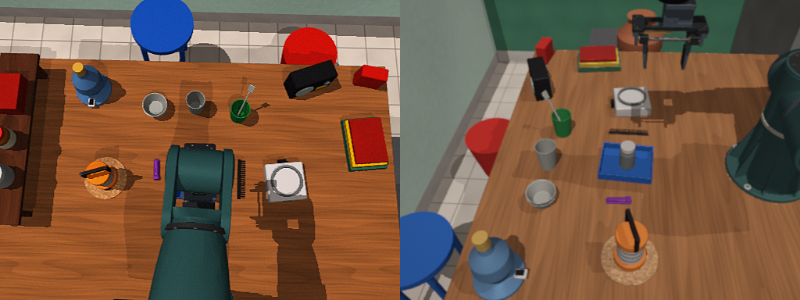

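The final views show the lantern upright on the mat (left panel (100,177), right panel (630,245)). The bottle is upright in the tray (628,153), the dock is empty, and nothing else has moved. Handing in.

```bash
python3 -c "
from workcell import job;print(job.hand_in())"
```

```text
the job is handed in; nothing more can be done
None
```

The job is handed in at about 29 s of the 69 s limit: the pill bottle stands upright in the blue tray, then the lantern was lifted off its dock and stands upright on the cork mat, and the final pictures show nothing else moved.

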